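# Face up the preserve jars

## Task

Two jars have been left standing out in front of the display on the shop counter. Push each one along the counter into the gap in the row of its own kind, the wide jar between the two wide jars and the slim jar between the two slim ones, until it touches the wooden rail behind and stands about midway between its neighbours. Only push: do not lift a jar off the counter or tip it over, and leave the other jars and things where they are.

Things in the scene. Friction and masses are not known exactly. Their poses are not given: they have to be found in the camera images.
- wide_rail: Dark wood stop rail fixed to the counter, 310 mm long, 22 thick, 45 high, two wide jars against its front; at left or right, turned up to 0.2 rad. Origin: middle of its front face, at counter height; x points from the jars into the rail, y along it to the left. The gap's middle is at y = 0: the stray jar's axis belongs at x = -40 mm, y = 0.
- wide_jar: Preserve jar, closed, with a brown paper cover over its lid; solid upright cylinder, squat wide kind, 80 mm in diameter, 66 mm high, about 0.4 kg, side straight up to 37 mm. The stray one, 90 to 150 mm short of the rail in front of its gap and up to 45 mm to either side; slides freely. Origin: centre of its foot.
- wide_left: Preserve jar, closed, with a brown paper cover over its lid; solid upright cylinder, squat wide kind, 80 mm in diameter, 66 mm high, about 0.4 kg, side straight up to 37 mm. Already in place against the wide rail, at y = +108 mm of the rail's frame; leave it there. Origin: centre of its foot.
- wide_right: Preserve jar, closed, with a brown paper cover over its lid; solid upright cylinder, squat wide kind, 80 mm in diameter, 66 mm high, about 0.4 kg, side straight up to 37 mm. Already in place against the wide rail, at y = -108 mm of the rail's frame; leave it there. Origin: centre of its foot.
- narrow_rail: Dark wood stop rail fixed to the counter, 250 mm long, 22 thick, 45 high, two slim jars against its front; at left or right, turned up to 0.2 rad. Origin: middle of its front face, at counter height; x points from the jars into the rail, y along it to the left. The gap's middle is at y = 0: the stray jar's axis belongs at x = -29 mm, y = 0.
- narrow_jar: Preserve jar, closed, with a brown paper cover over its lid; solid upright cylinder, slim kind, 58 mm in diameter, 84 mm high, about 0.3 kg, side straight up to 55 mm. The stray one, 90 to 150 mm short of the rail in front of its gap and up to 45 mm to either side; slides freely. Origin: centre of its foot.
- narrow_left: Preserve jar, closed, with a brown paper cover over its lid; solid upright cylinder, slim kind, 58 mm in diameter, 84 mm high, about 0.3 kg, side straight up to 55 mm. Already in place against the narrow rail, at y = +86 mm of the rail's frame; leave it there. Origin: centre of its foot.
- narrow_right: Preserve jar, closed, with a brown paper cover over its lid; solid upright cylinder, slim kind, 58 mm in diameter, 84 mm high, about 0.3 kg, side straight up to 55 mm. Already in place against the narrow rail, at y = -86 mm of the rail's frame; leave it there. Origin: centre of its foot.
- stamp: Turned wooden hand stamp standing upright between the two groups, foot 34 mm in diameter, 63 mm high, loose; leave it. Origin: centre of its foot.
- spoon: Wooden spoon lying at the left of the work, loose; leave it. Origin under its middle, it lies along its x.
- spool: Cork-coloured spool, 48 mm in diameter, 50 mm high, standing at the right of the work, loose; leave it. Origin: centre of its foot.
There are look-alikes about, which are no part of the job. What is shaped like the narrow_jar but yellow is not meant. What is shaped like the wide_jar but yellow is not meant.

How it is judged (in metres and radians):
At the end, for the whole second after the job is handed in: Both stray jars stand upright and at rest, side within 5 mm of the front face of their own kind's rail, axis within 14 mm of the middle of the gap; the other jars are within 15 mm, the stamp, spoon and spool within 30 mm of where they began (x of wide_jar in the frame of wide_rail between -0.045 and -0.035 m and y of wide_jar in the frame of wide_rail between -0.014 and 0.014 m and angle between each of wide_jar, narrow_jar's own z axis and vertical below 0.08 rad and height (world z) of each of wide_jar, narrow_jar below 0.005 m and linear speed of each of wide_jar, narrow_jar below 0.01 m/s and x of narrow_jar in the frame of narrow_rail between -0.034 and -0.024 m and y of narrow_jar in the frame of narrow_rail between -0.014 and 0.014 m and distance of each of wide_left, wide_right, narrow_left, narrow_right from where it was at the start of the episode below 0.015 m and distance of each of stamp, spoon, spool from where it was at the start of the episode below 0.03 m); the robot touches nothing.
It fails at once if a stray jar is lifted off the counter (its foot's centre more than 8 mm up) (height (world z) of any of wide_jar, narrow_jar above 0.008 m).
It fails at once if a jar is tipped by more than 0.35 rad (angle between any of wide_jar, narrow_jar, wide_left, wide_right, narrow_left, narrow_right's own z axis and vertical above 0.35 rad).
It fails at once if a jar already in the row is shifted by more than 15 mm (distance of any of wide_left, wide_right, narrow_left, narrow_right from where it was at the start of the episode above 0.015 m).
It fails at once if the stamp, spoon or spool is shifted by more than 30 mm (distance of any of stamp, spoon, spool from where it was at the start of the episode above 0.03 m).
It also fails if it takes over 54 s, if anything falls off the work surface, if the arm or the gripper's body presses on something with over 40 N, if the wrist force passes 120 N, or if a joint passes its speed limit or range.

## Robot

A 7-joint arm with a two-finger parallel gripper is mounted at the origin on the work surface. World frame = base frame: x ahead of the robot, y to its left, z up, the work surface at z = 0. Lengths are in m, angles in degrees, forces in N, time in s.
With the tool pointing down it reaches from about 0.425 to 0.95 m from the base axis. Payload 16.7 kg.
Tool frame: the origin (TCP) lies between the finger pads; the fingertips stand 14 mm ahead of it and the grasp point (between the pads) lies 5 mm behind it; z points along the fingers, y is the line along which they close (so a half turn about z gives the same grasp; the last joint's range is limited). The gripper opens to 94 mm and grips with 3 to 60 N. Pads are 16 mm wide; open, the fingers measure 119 mm over their backs; the gripper's body (75 mm by 177 mm) begins 78 mm behind the grasp point.
Start: joints at [-82.305, 24.414, 4.234, 92.017, -1.954, 63.644, -3.845], TCP at [0.189, 0.648, 0.219] pointing down, gripper open.
Joint ranges: [-163.25, 163.25], [-28.42, 122.38], [-70.27, 78.77], [12.13, 141.07], [-58.53, 238.53], [9.26, 117.41], [-156.51, 156.51]. Speed limits (degrees/s): [108.29, 108.29, 136.94, 136.94, 172.46, 172.46, 172.46].

## Interface

Orientations are given as [roll, pitch, yaw] about the fixed x, y, z axes, in that order (R = Rz(yaw) Ry(pitch) Rx(roll)).
In Python, from workcell import * gives the robot as it stands.
- The arm moves only by the tool send_rows, never from a script. Its argument "commands" is text: rows parted by semicolons, each of 7 numbers parted by spaces: the shift along the world's x, y, z in m, then the turn, a rotation vector about the world's x, y, z in degrees, then the finger opening in m, from 0 to 0.094. In form: x y z rx ry rz gripper; .... A call has 1 to 10 rows; each row shifts and turns the commanded pose from where the row before left it; what a row does not reach is not made up. A row lasts 1/8 s, in which the tool goes at most 62.5 mm and 10.7 degrees, less where a joint would pass 70% of its speed; a pose out of reach is approached as far as the arm can. A call with a gripper value outside its range is refused whole. The fingers move at their own pace and stop on an object; "newtons" is the grip in N (left out, the last holds). Time passes only in rows, so rows that do not move let the fingers close. It gives the time, the measured TCP pose, the force, the opening and the grip force at its end, in the units of the state.
- get_obs(): the state, without advancing time (a new reading comes with each control period).
- camera(name): name is "scene" or "top" or "wrist"; returns a dict with "frame" (420x560x3 uint8, red, green, blue), "fx", "fy", "cx", "cy" (pixels), "dist_coeffs" ([k1, k2, p1, p2, k3] as OpenCV has them; the pictures are not rectified), "eye" and "attitude" of the camera in the world; the wrist camera has in their place "hand_eye" (4x4, takes a point from camera to tool coordinates, whose origin is the TCP and whose axes are the flange's). Camera axes: x right, y down, z forward; pixel columns grow to the right and rows downward; lengths in m; the calibration is good to about 2 mm. A picture is of the moment at which its call begins: read the wrist's pose just before it. There is no depth.
- finish_job(): hands the job in; it is judged then, once.
Trained networks look in a picture, given as the dict that the camera call returned (one of the last four; its "shot" number tells which), for a name from the list of things; names that differ only in an ending like _2 or _b are one class to them, and where a whole thing is asked for, a point or a joint stands for the part that bears it (a point fixed in the world has none). Each returns a list of dicts, best first, with "confidence" (0 to 1); they miss things now and then, are a little off and sometimes report something else, mostly with a low value. They report only what shows in the picture. A call takes as long as a camera call. They do not tell look-alikes from the thing itself.
- search_frame(picture, query): "extent" ([left, top, right, bottom] in pixels, round what is visible of it).
The state is a dict: "time_s": time; "joints": joint angles; "joint_vel": joint speeds; "joint_efforts": joint torques, N m; "ee_pos": TCP position; "tool_rot": TCP orientation; "contact_force": force on the tool from outside, world axes, zero at the start; "moment": the same for the moment, N m; "grip_width": opening from 0.0 (shut) to 1.0 (fully open); "grip_force": force on a finger pad.
Only numpy, scipy, OpenCV 4.12 (cv2) and the standard library are available. Lean on these libraries where they do the work, as an engineer would, in place of code of your own. Each camera call takes 0.05 s, during which the arm holds its last target. There are 200 camera calls.

## Working session

There is one attempt and no reset: what is moved stays moved. The work goes in short steps, Python scripts to look and compute and a tool call to move; the robot and the scene stay as the last step left them, time stands still between calls to the robot, and variables do not carry over. Pictures are saved under pics/ and viewed, at most 10 in all, crops included, and the job is handed in when it is done.

Besides the shell and the picture viewer there is one more tool, called as name(argument=value, ...), one argument or row to a line, values as JSON. send_rows: Moves the arm, as the interface text tells. Its arguments: {"type":"object","properties":{"commands":{"type":"string"},"newtons":{"type":"number"}},"required":["commands"]}

```bash
mkdir -p pics; cat > h.py <<'E'
from workcell import *
import numpy as np, cv2
from scipy.spatial.transform import Rotation as R
def K(p): return np.array([[p['fx'],0,p['cx']],[0,p['fy'],p['cy']],[0,0,1.]])
def att(p):
    a=np.array(p['attitude'],float)
    return a if a.shape==(3,3) else R.from_euler('xyz',a,degrees=True).as_matrix()
def ground(p,uv,z=0.):
    n=cv2.undistortPoints(np.array(uv,float).reshape(-1,1,2),K(p),np.array(p['dist_coeffs'],float))[:,0]
    d=np.c_[n,np.ones(len(n))]@att(p).T; e=np.array(p['eye'])
    return (e+d*((z-e[2])/d[:,2])[:,None])[:,:2]
def project(p,X):
    A=att(p).T
    return cv2.projectPoints(np.array(X,float).reshape(-1,1,3),cv2.Rodrigues(A)[0],-A@np.array(p['eye'],float),K(p),np.array(p['dist_coeffs'],float))[0][:,0]
E
python3 - <<'E'
from h import *
for n in('top','scene'):
    p=camera(n); cv2.imwrite(f'pics/{n}0.png',p['frame'][:,:,::-1])
    print(n,p['eye'],p['attitude'],p['fx'],p['dist_coeffs'])
    for q in('wide_jar','narrow_jar','wide_rail','narrow_rail','stamp','spoon','spool'):
        for d in search_frame(p,q):
            e=d['extent']; print(q,round(d['confidence'],2),np.round(e),np.round(ground(p,[[(e[0]+e[2])/2,(e[1]+e[3])/2]],.03),3))
E
```

```text
top [0.51174189 0.00408975 1.07524705] [-175.85835668   -0.50280497  -90.54893024] 399.4622869434285 [-0.11102782  0.          0.          0.          0.        ]
wide_jar 0.78 [297. 219. 327. 248.] [[ 0.516 -0.092]]
wide_jar 0.57 [351. 212. 384. 245.] [[ 0.527 -0.239]]
narrow_jar 0.79 [157. 202. 184. 223.] [[0.574 0.28 ]]
narrow_jar 0.78 [196. 205. 226. 226.] [[0.565 0.173]]
wide_rail 0.83 [299. 140. 415. 167.] [[ 0.726 -0.215]]
wide_rail 0.64 [198. 204. 225. 222.] [[0.571 0.171]]
wide_rail 0.23 [298. 158. 328. 188.] [[ 0.674 -0.097]]
narrow_rail 0.71 [154. 144. 251. 166.] [[0.725 0.197]]
narrow_rail 0.49 [195. 206. 225. 228.] [[0.561 0.175]]
stamp 0.7 [271. 229. 280. 241.] [[0.511 0.005]]
stamp 0.19 [437. 224. 459. 244.] [[ 0.51  -0.458]]
spoon 0.61 [ 94. 229. 142. 288.] [[0.453 0.422]]
spool 0.7 [433. 226. 456. 241.] [[ 0.511 -0.448]]
scene [ 1.11195303 -0.71310789  0.59711985] [-122.50531487    0.65214098   35.16637521] 407.1749348822252 [-0.10867244  0.          0.          0.          0.        ]
wide_jar 0.96 [221. 200. 254. 240.] [[ 0.524 -0.094]]
wide_jar 0.74 [182. 229. 218. 271.] [[ 0.533 -0.235]]
narrow_jar 0.78 [320. 145. 341. 182.] [[0.557 0.314]]
narrow_jar 0.73 [298. 163. 318. 196.] [[0.554 0.186]]
wide_rail 0.87 [212. 235. 327. 334.] [[ 0.731 -0.236]]
narrow_rail 0.67 [335. 176. 386. 222.] [[0.732 0.17 ]]
stamp 0.5 [261. 193. 267. 216.] [[0.534 0.001]]
spoon 0.5 [291. 144. 349. 154.] [[0.473 0.391]]
spool 0.89 [101. 287. 132. 320.] [[ 0.519 -0.452]]
```

```bash
python3 - <<'E'
import cv2
a=cv2.imread('pics/top0.png')[120:300,70:470]
cv2.imwrite('pics/topc.png',cv2.resize(a,(800,360),interpolation=cv2.INTER_CUBIC))
E
```

```text
(no output)
```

View pics/topc.png

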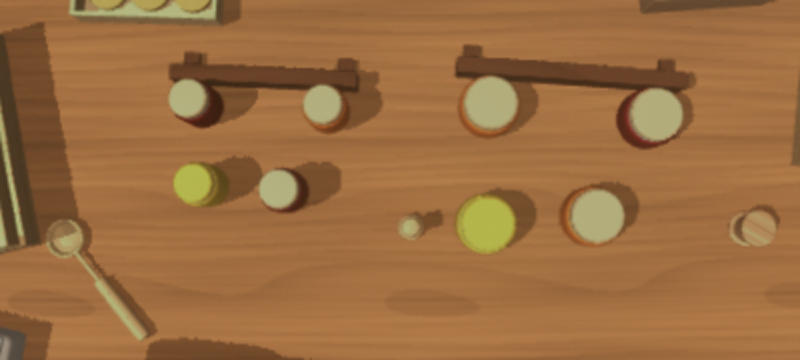

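View pics/scene0.png

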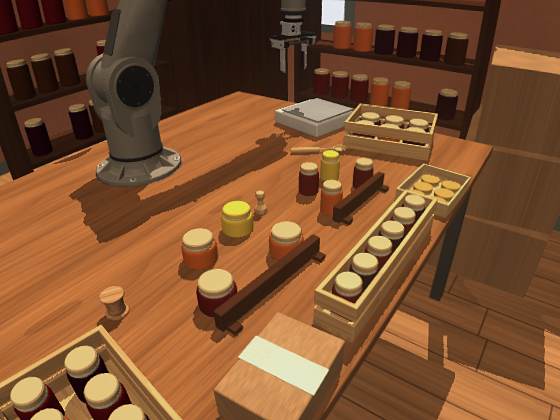

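The top crop shows the slim stray at crop (283,190) beside a yellow decoy at (195,184), and the wide stray at (595,216) beside a yellow decoy at (486,223). The row jars sit at (190,100), (323,104), (490,102) and (656,114), so each target is the midpoint of its two neighbours.

```bash
cat > m.py <<'E'
from h import *
def lids(p):
    hsv=cv2.cvtColor(p['frame'],cv2.COLOR_RGB2HSV)
    m=((hsv[...,0]>22)&(hsv[...,0]<40)&(hsv[...,2]>140)).astype(np.uint8)
    m=cv2.morphologyEx(m,cv2.MORPH_OPEN,np.ones((3,3)))
    m[:140]=0; m[260:]=0; m[:,:145]=0; m[:,420:]=0
    n,l,s,c=cv2.connectedComponentsWithStats(m)
    out=[]
    for i in range(1,n):
        if s[i,4]<60: continue
        z=.084 if c[i][0]<255 else .066
        sat=hsv[...,1][l==i].mean()
        out.append((c[i],s[i,4],sat,ground(p,[c[i]],z)[0]))
    return out
if __name__=='__main__':
    p=camera('top')
    for c,a,s,g in lids(p): print(np.round(c,1),a,round(s),np.round(g,4), 'diam',round(2*np.sqrt(a/np.pi)/399*1.0,4))
    # networks: wrist/scene cross check by feet in scene
    o=get_obs(); print(o['ee_pos'],o['tool_rot'],o['time_s'],o['grip_width'])
E
python3 m.py
```

```text
[315.1 170.8] 477 78 [ 0.6748 -0.0984] diam 0.0618
[163.  168.5] 246 77 [0.6817 0.2868] diam 0.0444
[230.6 171.5] 253 78 [0.6718 0.1154] diam 0.045
[398.2 176.6] 461 81 [ 0.6587 -0.3138] diam 0.0607
[166.  211.4] 302 150 [0.5731 0.2778] diam 0.0491
[208.4 214.1] 259 74 [0.5655 0.1707] diam 0.0455
[368.6 227.6] 474 80 [ 0.5283 -0.2326] diam 0.0616
[312.5 231.8] 653 152 [ 0.5192 -0.0894] diam 0.0723
[0.18903037 0.64795179 0.21944863] [-1.79996218e+02  8.85636104e-04  1.63738786e+02] 0.85 1.0010836567733927
```

send_rows(
  commands="0.03 -0.048 0 0 0 3 0.036;0.03 -0.048 0 0 0 3 0.036;0.03 -0.048 0 0 0 3 0.036;0.03 -0.048 0 0 0 3 0.036;0.03 -0.048 0 0 0 3 0.036;0.03 -0.048 0 0 0 3 0.036;0.03 -0.048 0 0 0 3 0.036;0.03 -0.048 0 0 0 3 0.036;0.03 -0.048 0 0 0 3 0.036;0.03 -0.048 0 0 0 3 0.036",
)

```text
time_s: 2.1
ee_pos: [0.4898, 0.1664, 0.2198]
tool_rot: [180.0, 0.0, -166.2]
contact_force: [0.2, 0.3, -0.7]
grip_width: 0.382
grip_force: 0.0
```

send_rows(
  commands="0.012 -0.013 -0.03 0 0 1.5 0.036;0 0 -0.04 0 0 0 0.036;0 0 -0.04 0 0 0 0.036;0 0 -0.04 0 0 0 0.036;0 0 -0.04 0 0 0 0.036;0 0 0 0 0 0 0.036;0 0 0 0 0 0 0.036",
)

```text
time_s: 2.98
ee_pos: [0.5017, 0.1551, 0.0307]
tool_rot: [180.0, 0.1, -164.8]
contact_force: [0.5, 0.0, 0.2]
grip_width: 0.384
grip_force: 0.0
```

send_rows(
  commands="0.01 0.001 0 0 0 0 0.036;0.01 0.0025 0 0 0 0 0.036;0.01 0.0027 0 0 0 0 0.036;0.0096 0.0026 0 0 0 0 0.036;0.0096 0.0026 0 0 0 0 0.036;0.0096 0.0026 0 0 0 0 0.036;0.0096 0.0026 0 0 0 0 0.036;0.0096 0.0026 0 0 0 0 0.036;0.0096 0.0026 0 0 0 0 0.036;0 0 0 0 0 0 0.036",
)

```text
time_s: 4.22
ee_pos: [0.5896, 0.177, 0.0294]
tool_rot: [-180.0, 0.1, -164.8]
contact_force: [-0.5, -0.3, 0.1]
grip_width: 0.385
grip_force: 0.0
```

```bash
python3 - <<'E'
from h import *
import m
p=camera('top'); s=camera('scene'); o=get_obs()
for c,a,_,g in m.lids(p): print(np.round(c),a,np.round(g,4))
print(o['ee_pos'],o['contact_force'])
cv2.imwrite('pics/a.png',np.vstack([cv2.resize(p['frame'][120:270,100:400],(600,300)),cv2.resize(s['frame'][130:280,200:500],(600,300))])[:,:,::-1])
E
```

```text
[320. 166.] 172 [ 0.6859 -0.1122]
[230. 170.] 211 [0.6749 0.1166]
[398. 177.] 464 [ 0.6588 -0.3139]
[308. 237.] 290 [ 0.5063 -0.0782]
[0.58881285 0.17678825 0.02941867] [-0.21048854  0.69569613 -0.87014697]
```

View pics/a.png

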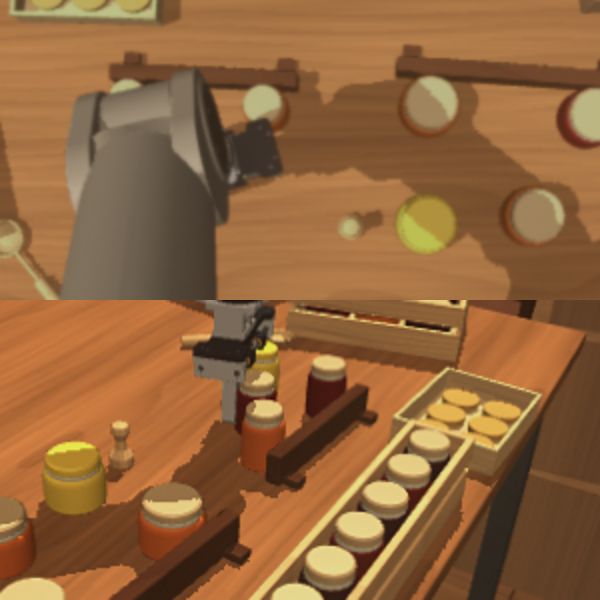

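The jar sits in the cradle ahead of the fingers, with the row jars undisturbed. Pushing on.

send_rows(
  commands="0.0096 0.0027 0 0 0 0 0.036;0.0096 0.0027 0 0 0 0 0.036;0.0096 0.0027 0 0 0 0 0.036;0.0096 0.0027 0 0 0 0 0.036;0.0076 0.0021 0 0 0 0 0.036;0.005 0.0014 0 0 0 0 0.036;0.003 0.0008 0 0 0 0 0.036;0 0 0 0 0 0 0.036;0 0 0 0 0 0 0.036",
)

```text
time_s: 5.45
ee_pos: [0.6427, 0.1919, 0.0296]
tool_rot: [-180.0, 0.0, -164.8]
contact_force: [-0.9, 0.1, 0.1]
grip_width: 0.386
grip_force: 0.0
```

send_rows(
  commands="0.002 0.0005 0 0 0 0 0.036;0.002 0.0005 0 0 0 0 0.036;0 0 0 0 0 0 0.036;0 0 0 0 0 0 0.036",
)

```text
time_s: 5.95
ee_pos: [0.6467, 0.1929, 0.0295]
tool_rot: [-180.0, 0.0, -164.8]
contact_force: [-1.3, -0.2, 1.4]
grip_width: 0.389
grip_force: 0.8
```

send_rows(
  commands="0.001 0 0 0 0 0 0.036;0 0 0 0 0 0 0.036;0 0 0 0 0 0 0.036",
)

```text
time_s: 6.32
ee_pos: [0.6476, 0.1929, 0.0295]
tool_rot: [180.0, -0.0, -164.8]
contact_force: [-2.5, 0.3, 2.6]
grip_width: 0.387
grip_force: 1.5
```

send_rows(
  commands="0.001 0 0 0 0 0 0.036;0 0 0 0 0 0 0.036;0 0 0 0 0 0 0.036",
)

```text
time_s: 6.7
ee_pos: [0.6479, 0.1929, 0.0294]
tool_rot: [180.0, -0.1, -164.8]
contact_force: [-7.2, 1.1, 5.1]
grip_width: 0.388
grip_force: 4.0
```

send_rows(
  commands="-0.005 -0.0014 0 0 0 0 0.036;-0.015 -0.004 0 0 0 0 0.036;-0.02 -0.0055 0 0 0 0 0.036;-0.02 -0.005 0 0 0 0 0.036;0 0 0.05 0 0 0 0.036;0 0 0.05 0 0 0 0.05;0 0 0.03 0 0 -2 0.05;-0.016 -0.05 0 0 0 -2.4 0.05;-0.016 -0.053 0 0 0 0 0.05;-0.016 -0.053 0 0 0 0 0.05",
)

```text
time_s: 7.95
ee_pos: [0.5402, 0.0193, 0.1597]
tool_rot: [-180.0, 0.1, -169.2]
contact_force: [1.0, -0.7, 0.5]
grip_width: 0.53
grip_force: 0.0
```

send_rows(
  commands="-0.016 -0.053 0 0 0 0 0.05;-0.016 -0.053 0 0 0 0 0.05;-0.016 -0.053 0 0 0 0 0.05;-0.016 -0.053 0 0 0 0 0.05;-0.016 -0.053 0 0 0 0 0.05;0 0 0 0 0 0 0.05;0 0 0 0 0 0 0.05",
)

```text
time_s: 8.82
ee_pos: [0.4607, -0.244, 0.1595]
tool_rot: [-180.0, 0.0, -169.2]
contact_force: [0.6, 1.3, -0.5]
grip_width: 0.532
grip_force: 0.0
```

```bash
cat > r.py <<'E'
from h import *
import m
p=camera('top'); L=[(c,g) for c,a,s,g in m.lids(p)]
for c,g in L: print(np.round(c),np.round(g,4))
for name,A,B in(('narrow',(.6817,.2868),(.6718,.1154)),('wide',(.6748,-.0984),(.6587,-.3138))):
    A,B=np.array(A),np.array(B); y=(A-B)/np.linalg.norm(A-B); x=np.array([y[1],-y[0]])
    for c,g in L:
        d=g-(A+B)/2
        if np.linalg.norm(d)<.2: print(name,'x_rel',round(d@x,4),'y',round(d@y,4))
o=get_obs(); print(o['ee_pos'],o['tool_rot'],o['contact_force'])
E
python3 r.py
```

```text
[315. 171.] [ 0.6749 -0.0983]
[163. 168.] [0.6818 0.2868]
[196. 170.] [0.6774 0.2015]
[231. 171.] [0.6719 0.1155]
[398. 177.] [ 0.6586 -0.3139]
[166. 211.] [0.5728 0.2778]
[369. 228.] [ 0.5283 -0.2327]
[313. 232.] [ 0.5193 -0.0894]
narrow x_rel 0.0001 y 0.0859
narrow x_rel 0.0006 y 0.0005
narrow x_rel 0.0001 y -0.0858
narrow x_rel -0.1082 y 0.0706
wide x_rel 0.0001 y 0.1081
wide x_rel -0.0001 y -0.1081
wide x_rel -0.1361 y -0.0369
wide x_rel -0.1558 y 0.1054
[ 0.46096802 -0.24334578  0.15945114] [ 1.79998872e+02  2.09995214e-02 -1.69119225e+02] [-0.12016235  1.15531292  0.15374572]
```

send_rows(
  commands="0 -0.0015 -0.04 0 0 0 0.05;0 0 -0.04 0 0 0 0.05;0 0 -0.04 0 0 0 0.05;0 0 -0.01 0 0 0 0.05;0 0 0 0 0 0 0.05;0.0098 0.0019 0 0 0 0 0.05;0.0098 0.0019 0 0 0 0 0.05;0.0098 0.0019 0 0 0 0 0.05;0.0098 0.0019 0 0 0 0 0.05;0.0098 0.0019 0 0 0 0 0.05",
)

```text
time_s: 10.12
ee_pos: [0.5097, -0.2361, 0.0295]
tool_rot: [180.0, -0.1, -169.2]
contact_force: [-6.0, -1.6, 5.6]
grip_width: 0.534
grip_force: 3.6
```

send_rows(
  commands="0.0098 0.0019 0 0 0 0 0.05;0.0098 0.0019 0 0 0 0 0.05;0.0098 0.0019 0 0 0 0 0.05;0.0098 0.0019 0 0 0 0 0.05;0.0098 0.0019 0 0 0 0 0.05;0.0098 0.0019 0 0 0 0 0.05;0.0098 0.0019 0 0 0 0 0.05;0.0098 0.0019 0 0 0 0 0.05;0 0 0 0 0 0 0.05;0 0 0 0 0 0 0.05",
)

```text
time_s: 11.38
ee_pos: [0.588, -0.2207, 0.0293]
tool_rot: [180.0, -0.0, -169.2]
contact_force: [0.1, 0.3, 0.9]
grip_width: 0.532
grip_force: 0.0
```

send_rows(
  commands="0.0098 0.0018 0 0 0 0 0.05;0.0098 0.0018 0 0 0 0 0.05;0.008 0.0014 0 0 0 0 0.05;0.005 0.001 0 0 0 0 0.05;0.003 0.0006 0 0 0 0 0.05;0.002 0.0004 0 0 0 0 0.05;0 0 0 0 0 0 0.05;0 0 0 0 0 0 0.05",
)

```text
time_s: 12.38
ee_pos: [0.6258, -0.2138, 0.0296]
tool_rot: [-180.0, 0.0, -169.2]
contact_force: [-1.0, 0.2, -0.4]
grip_width: 0.533
grip_force: 0.3
```

send_rows(
  commands="0.001 0 0 0 0 0 0.05;0.001 0 0 0 0 0 0.05;0 0 0 0 0 0 0.05;0 0 0 0 0 0 0.05",
)

```text
time_s: 12.88
ee_pos: [0.6276, -0.2139, 0.0295]
tool_rot: [-180.0, -0.0, -169.2]
contact_force: [-2.6, 0.5, 2.4]
grip_width: 0.533
grip_force: 1.5
```

send_rows(
  commands="0.001 0 0 0 0 0 0.05;0 0 0 0 0 0 0.05;0 0 0 0 0 0 0.05",
)

```text
time_s: 13.25
ee_pos: [0.6287, -0.2138, 0.0295]
tool_rot: [-180.0, 0.0, -169.2]
contact_force: [-3.2, -0.5, 0.6]
grip_width: 0.531
grip_force: 1.4
```

send_rows(
  commands="0.001 0 0 0 0 0 0.05;0 0 0 0 0 0 0.05;0 0 0 0 0 0 0.05",
)

```text
time_s: 13.62
ee_pos: [0.6294, -0.2139, 0.0294]
tool_rot: [180.0, -0.0, -169.2]
contact_force: [-4.6, -0.1, 2.3]
grip_width: 0.531
grip_force: 2.6
```

One more small push to confirm contact, then retreat.

send_rows(
  commands="0.001 0 0 0 0 0 0.05;0 0 0 0 0 0 0.05;0 0 0 0 0 0 0.05",
)

```text
time_s: 14.0
ee_pos: [0.6296, -0.2139, 0.0293]
tool_rot: [180.0, -0.1, -169.2]
contact_force: [-9.6, -0.2, 6.2]
grip_width: 0.533
grip_force: 5.2
```

send_rows(
  commands="-0.005 -0.001 0 0 0 0 0.05;-0.015 -0.003 0 0 0 0 0.05;-0.02 -0.004 0 0 0 0 0.05;-0.03 -0.006 0 0 0 0 0.05;-0.03 -0.006 0 0 0 0 0.05;-0.03 -0.006 0 0 0 0 0.05;0 0 0.05 0 0 0 0.05;0 0 0.06 0 0 0 0.05;0 0 0 0 0 0 0.05;0 0 0 0 0 0 0.05",
)

```text
time_s: 15.25
ee_pos: [0.5002, -0.2396, 0.1394]
tool_rot: [180.0, 0.0, -169.2]
contact_force: [0.2, 0.0, -0.1]
grip_width: 0.528
grip_force: 0.0
```

```bash
python3 r.py; python3 -c "
from h import *
s=camera('scene');cv2.imwrite('pics/b.png',s['frame'][:,:,::-1])"
```

```text
[315. 171.] [ 0.675  -0.0981]
[163. 168.] [0.6818 0.2868]
[196. 170.] [0.6771 0.2015]
[231. 172.] [0.6718 0.1154]
[357. 174.] [ 0.667  -0.2052]
[398. 177.] [ 0.6585 -0.3138]
[166. 211.] [0.5731 0.2779]
[313. 232.] [ 0.5192 -0.0894]
narrow x_rel 0.0001 y 0.0859
narrow x_rel 0.0003 y 0.0004
narrow x_rel 0.0 y -0.0859
narrow x_rel -0.1079 y 0.0707
wide x_rel 0.0002 y 0.1083
wide x_rel 0.0001 y 0.0009
wide x_rel -0.0002 y -0.108
wide x_rel -0.1558 y 0.1054
[ 0.49988204 -0.23951488  0.13874626] [ 1.79968152e+02 -3.11810043e-02 -1.69158857e+02] [-0.40118023  0.01798588  0.21863263]
```

View pics/b.png

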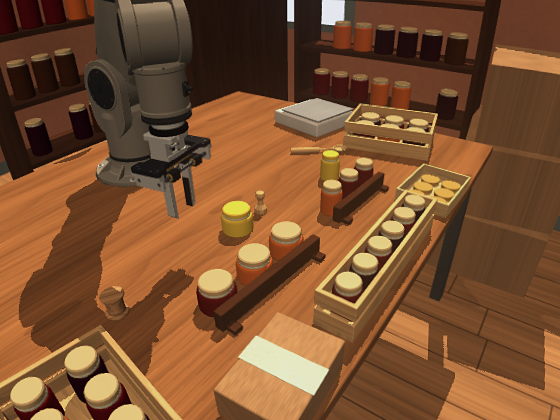

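Both rows are complete: the wide jar is at pixel (253,262) and the slim one at (348,182). The stamp, spoon, spool and yellow jars haven't moved, and the gripper is clear.

```bash
python3 -c "
from workcell import *
print(finish_job())"
```

```text
the job is handed in; nothing more can be done
None
```

Job handed in: both stray jars stand against their rails, within about 1 mm of mid-gap by the top camera, and nothing else moved; the hand-in call returned no verdict.

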